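# Heft the carving blanks, bed the seasoned ones in the board and clamp them

### The arm

A 6-joint arm with a two-finger parallel gripper is mounted at the origin on the work surface. World frame = base frame: x ahead of the robot, y to its left, z up, the work surface at z = 0. Lengths are in m, angles in degrees, forces in N, time in s.
With the tool pointing down it reaches from about 0.4 to 0.825 m from the base axis. Payload 7 kg.
Tool frame: the origin (TCP) lies midway between the tips of the shut fingers; the grasp point (between the pads) lies ctrl.grasp_offset behind it (ctrl.grasp_offset is the distance from the TCP to the grasp point, in m); z points along the fingers, y is the line along which they close (so a half turn about z gives the same grasp; the last joint's range is limited). The gripper opens to 88 mm and grips with 3 to 60 N. Pads are 19 mm wide; open, the fingers measure 130 mm over their backs; the gripper's body (78 mm by 193 mm) begins 47 mm behind the grasp point.
Start: joints at [82.053, 20.546, 0.682, 0, -70.136, -16.507], TCP at [0.279, 0.614, 0.227] pointing down, gripper open.
Joint ranges: [-176.03, 176.03], [-82.01, 121.73], [-58.28, 71.71], [-173.87, 95.51], [-174.79, -0.11], [-173.66, 173.66]. Speed limits (degrees/s): [136.94, 136.94, 172.46, 180, 180, 180].

### API

Orientations are given as [roll, pitch, yaw] about the fixed x, y, z axes, in that order (R = Rz(yaw) Ry(pitch) Rx(roll)).
In Python, from plant import ctrl gives the robot as it stands. The module is installed in compiled form; this text tells all that it offers.
- The arm moves only by the tool send_rows, never from a script. Its argument "increments" is a list that holds one entry, the list of rows, each a list of 4 numbers: the shift along the world's x, y, z normalised to -1 to 1, where 1 is 0.2 m, then the turn about the world's z normalised to -1 to 1, where 1 is 1.5 rad. In form: [[[x, y, z, roll], ...]]. A call has 1 to 12 rows; each row is the pose to reach, as a shift and turn from the pose commanded when the call began; what a row does not reach only later rows make up. A row lasts 1/8 s, in which the tool goes at most 62.5 mm and 10.7 degrees, less where a joint would pass 70% of its speed; a pose out of reach is approached as far as the arm can. A call with a number of a shift or a turn outside -1 to 1 is refused whole. A call with a gripper value outside its range is refused whole. "jaw" is the opening, from 0 (shut) to 1 (fully open), set as the call begins (left out, the last holds). The fingers move at their own pace and stop on an object; the grip force is fixed at half the most. Time passes only in rows, so rows that repeat a pose let the fingers close. It gives the time, the measured TCP pose, the force, the opening and the grip force at its end, in the units of the state.
- ctrl.get_obs(): the state, without advancing time (a new reading comes with each control period).
- ctrl.snapshot(name): name is "side" or "top"; returns the picture (480x640x3 uint8, red, green, blue); there is no depth.
- ctrl.calibration(name): a dict with "mtx" (3x3 intrinsics, pixels), "k1" (the pictures are not rectified: a ray, as slopes to the right and down, at radius r is drawn at 1 + k1 r^2 times it, then the intrinsics apply), "eye" and "attitude" of the camera in the world. Camera axes: x right, y up, looking along -z (the intrinsics and any distortion apply to the point x, -y, -z); pixel columns grow to the right and rows downward; lengths in m; the calibration is good to about 2 mm. A picture is of the moment at which its call begins. calibration takes no time and is no camera call.
- ctrl.close_job(): hands the job in; it is judged then, once.
Trained networks look in the newest picture that a camera, given by its name, has taken for a name from the list of things; names that differ only in an ending like _2 or _b are one class to them, and where a whole thing is asked for, a point or a joint stands for the part that bears it (a point fixed in the world has none). Each returns a list of dicts, best first, with "conf" (0 to 1); they miss things now and then, are a little off and sometimes report something else, mostly with a low value. They report only what shows in the picture. A call takes as long as a camera call. They do not tell look-alikes from the thing itself.
- ctrl.trace(thing, camera): "mask" (480x640 bool, what is visible of it) and "bbox" ([left, top, right, bottom] in pixels, round what is visible of it).
- ctrl.spot_point(thing, camera): "pixel" ([row, column] in pixels: a listed point, or the origin of a listed thing).
The state is a dict: "clock": time; "joint_pos": joint angles; "qvel": joint speeds; "tau": joint torques, N m; "tool_pos": TCP position; "orientation": TCP orientation; "force": force on the tool from outside, world axes, zero at the start; "moment": the same for the moment, N m; "opening": finger opening in m; "gripper_force": force on a finger pad.
Only numpy, scipy, OpenCV 4.12 (cv2) and the standard library are available. Lean on these libraries where they do the work, as an engineer would, in place of code of your own. Each camera call takes 0.05 s, during which the arm holds its last target. There are 200 camera calls.

### The job

Draw the carving board's clamping batten fully back against its stop, then lift each wooden blank out of the storage tray and feel its weight: press every light, seasoned blank fully down into a recess of the carving board (one blank to a recess), and lay every heavy, still-wet blank flat on the floor of the metal drying tray. When all are sorted, push the batten fully home against its stop so that its lip holds the blanks. Leave the round offcut and the other things on the bench where they are.

Things in the scene. Friction and masses are not known exactly. Their poses are not given: they have to be found in the camera images.
- blank_a: wooden carving blank, a plain square bar 110 x 44 x 44 mm, starts lying in one of the bays of the storage tray. All blanks look alike, and may be absent; a seasoned one weighs 85 to 95 g, one that is still wet 230 to 260 g. Origin at its centre, x along its length; any of its four long faces may be up
- blank_b: wooden carving blank, a plain square bar 110 x 44 x 44 mm, starts lying in one of the bays of the storage tray. All blanks look alike, and may be absent; a seasoned one weighs 85 to 95 g, one that is still wet 230 to 260 g. Origin at its centre, x along its length; any of its four long faces may be up
- blank_c: wooden carving blank, a plain square bar 110 x 44 x 44 mm, starts lying in one of the bays of the storage tray. All blanks look alike, and may be absent; a seasoned one weighs 85 to 95 g, one that is still wet 230 to 260 g. Origin at its centre, x along its length; any of its four long faces may be up
- blank_d: wooden carving blank, a plain square bar 110 x 44 x 44 mm, starts lying in one of the bays of the storage tray. All blanks look alike, and may be absent; a seasoned one weighs 85 to 95 g, one that is still wet 230 to 260 g. Origin at its centre, x along its length; any of its four long faces may be up
- blank_e: wooden carving blank, a plain square bar 110 x 44 x 44 mm, starts lying in one of the bays of the storage tray. All blanks look alike, and may be absent; a seasoned one weighs 85 to 95 g, one that is still wet 230 to 260 g. Origin at its centre, x along its length; any of its four long faces may be up
- bin: flat plywood storage tray, fixed, 272 (x) x 236 (y) x 18 mm high, with six bays sunk 12 mm (floor 6 mm above the table), each 118 (x) x 52 (y) mm, centred at x = -65 and +65 mm, y = -78, 0, +78 mm. Blanks lie in them along x and stand 32 mm above the tray's top. Origin: centre of its underside
- board: carving board, fixed, 250 (x) x 240 (y) x 24 mm high, with three recesses along x, side by side, 114 x 48 mm and 16 mm deep (floor 8 mm above the table), centred at x = -35 mm, y = -78, 0, +78 mm. A blank fully down stands 28 mm above the board. Across its +x end runs the clamping batten. Origin: centre of its underside
- seat0 (a point): recess 0 of the carving board: where the centre of a blank lies when it is fully down in it (22 mm above the recess floor, 6 mm above the board's top); axes as the board's
- seat1 (a point): recess 1 of the carving board: where the centre of a blank lies when it is fully down in it (22 mm above the recess floor, 6 mm above the board's top); axes as the board's
- seat2 (a point): recess 2 of the carving board: where the centre of a blank lies when it is fully down in it (22 mm above the recess floor, 6 mm above the board's top); axes as the board's
- batten (a joint): clamping batten, a wooden bar along the board's y that slides along its x (friction 2.5 N). 0 = drawn fully back (+x) against its stop, recesses free; 0.040 m = fully home (-x) against its stop, its lip 15 mm over the blanks' ends. Lip 42 mm deep in x, underside 33 mm and top 41 mm above the board's top: it passes over blanks only if they are fully down
- batten_knob (a point): upright round knob in the middle of the batten, 26 mm across, 38 mm high, its foot 65 mm and its top 103 mm above the table; this point is on its axis 15 mm below its top and moves with the batten
- drying_tray: shallow metal drying tray, fixed, 150 (x) x 164 (y) x 14 mm high outside, walls and floor 6 mm thick; room for two blanks lying along x side by side. Origin: centre of its underside
- bobbin: upright round wooden offcut, 38 mm across and 40 mm high, standing in one bay of the storage tray; not part of the job. Origin at the centre of its underside
- gouge1: wood gouge lying on the table, handle 130 mm, bystander; origin under the ferrule
- gouge2: wood gouge lying on the table, handle 120 mm, bystander; origin under the ferrule
- ruler: wooden ruler 300 x 32 x 5 mm, bystander; origin centre of underside
- pencil: pencil 165 mm long, 8 mm thick, bystander; origin centre of underside
- stone: sharpening stone 200 x 60 x 25 mm, bystander; origin centre of underside
- mallet: round carving mallet standing upright, 84 mm across, 205 mm high, bystander; origin centre of underside
- sanding_block: sanding block 40 x 90 x 30 mm, bystander; origin centre of underside
Mind the look-alikes: they are no part of the job. Leave any orange, red or turquoise look-alike of the blank_d alone.

How it is judged:
By the outcome, as a careful person would: the job done as asked, in the order asked, and still so for the second after the job is handed in, with the robot touching nothing.
Of blank_a, blank_b, blank_c, blank_d, blank_e only 3 to 5 are there at a start; the rules pass over those that are not, and their reading is None.
At some moment in a run one of blank_a, blank_b, blank_c, blank_d, blank_e may be knocked a few centimetres aside while the robot is not near it.
Once in a run the grip may slacken for a moment while it holds something.
It also fails if it takes over 210 s, if anything falls off the work surface, if the arm or the gripper's body presses on something with over 40 N, if the wrist force passes 120 N, or if a joint passes its speed limit or range.

## Working session

There is one attempt and no reset: what is moved stays moved. The work goes in short steps, Python scripts to look and compute and a tool call to move; the robot and the scene stay as the last step left them, time stands still between calls to the robot, and variables do not carry over. Pictures are saved under pics/ and viewed, at most 14 in all, crops included, and the job is handed in when it is done.

Besides the shell and the picture viewer there is one more tool, called after "Request:" in YAML: its name, and indented under it one key for each argument. send_rows: Moves the arm, as the interface text tells. Its arguments: {"type":"object","properties":{"increments":{"type":"array"},"jaw":{"type":"number"}},"required":["increments"]}

```bash
mkdir -p pics; cat > h.py <<'E'
import numpy as np, cv2
from plant import ctrl
from scipy.spatial.transform import Rotation as R
def snap(n,f=None):
    im=ctrl.snapshot(n)
    if f: cv2.imwrite('pics/'+f,im[:,:,::-1])
    return im
def cam(n):
    c=ctrl.calibration(n); a=np.array(c['attitude'],float)
    if a.shape!=(3,3): a=R.from_euler('xyz',a,degrees=True).as_matrix()
    return np.array(c['mtx']),c['k1'],np.array(c['eye']),a
def w(n,row,col,z):
    K,k,e,A=cam(n)
    d=np.array([(col-K[0,2])/K[0,0],(row-K[1,2])/K[1,1]]);u=d.copy()
    for _ in range(20): u=d/(1+k*(u@u))
    r=A@np.array([u[0],-u[1],-1]); return e+r*(z-e[2])/r[2]
def px(n,p):
    K,k,e,A=cam(n); q=A.T@(np.array(p)-e); u=np.array([q[0],-q[1]])/-q[2]
    u=u*(1+k*(u@u)); return K[1,1]*u[1]+K[1,2],K[0,0]*u[0]+K[0,2]
E
python3 - <<'E'
from h import *
for n in('top','side'):
    snap(n,n+'0.png'); print(n,ctrl.calibration(n))
np.set_printoptions(precision=4,suppress=True)
for t,z in [('blank_a',.05),('bin',0),('board',0),('seat0',.03),('seat1',.03),('seat2',.03),('batten_knob',.088),('drying_tray',0),('bobbin',0)]:
    for n in ('top',):
        for d in ctrl.spot_point(t,n)[:8]: print(t,n,round(d['conf'],2),np.round(d['pixel'],1),w(n,*d['pixel'],z)[:2])
print(ctrl.get_obs())
E
```

```text
top {'mtx': array([[507.18795145,   0.        , 324.86647983],
       [  0.        , 507.18795145, 242.86435145],
       [  0.        ,   0.        ,   1.        ]]), 'k1': -0.06918245982099865, 'eye': array([ 0.35149268, -0.02325395,  1.38256332]), 'attitude': array([  7.68589597,   0.48311259, -90.35618406])}
side {'mtx': array([[557.23709354,   0.        , 326.8892481 ],
       [  0.        , 557.23709354, 234.22640759],
       [  0.        ,   0.        ,   1.        ]]), 'k1': -0.05359481705000475, 'eye': array([ 0.16556596, -1.05484245,  1.35722478]), 'attitude': array([ 41.11733652,  -0.4425562 , -17.17959892])}
blank_a top 0.92 [165.2 187.9] [0.7483 0.3598]
blank_a top 0.89 [288.6 213.6] [0.412  0.2807]
blank_a top 0.88 [282.4 188.7] [0.4286 0.3475]
blank_a top 0.74 [241.8 247. ] [0.5358 0.194 ]
blank_a top 0.72 [356.9 195. ] [0.2348 0.3263]
blank_a top 0.71 [322.2 136.6] [0.3242 0.4841]
blank_a top 0.59 [234.1 221. ] [0.5571 0.264 ]
blank_a top 0.56 [235.3 194.9] [0.5544 0.3344]
bin top 0.98 [260.4 219.4] [0.4916 0.2777]
bin top 0.69 [286.4 210.9] [0.4203 0.2997]
bin top 0.6
[... 763 characters left out ...]
.7118 -0.021 ]
seat2 top 0.48 [157.2 249.4] [0.7749 0.1944]
drying_tray top 0.91 [248.  327.5] [ 0.5239 -0.0199]
drying_tray top 0.61 [287.  211.4] [0.4186 0.2983]
bobbin top 0.45 [170.3 427.8] [ 0.7419 -0.3035]
{'clock': 0.55, 'joint_pos': array([ 82.0547,  20.5461,   0.6821,   0.0004, -70.1364, -16.5079]), 'qvel': array([ 0.0187,  0.0738, -0.0139, -0.0309, -0.0068, -0.0105]), 'tau': array([  0.0001, -58.1891,  29.313 ,   6.9985,   0.0122,  -0.    ]), 'tool_pos': array([0.2794, 0.6144, 0.2266]), 'orientation': array([179.9997,  -0.0004, -24.4531]), 'force': array([-0.0735,  0.0834,  0.1325]), 'moment': array([-0.0288, -0.0042, -0.0266]), 'gripper_force': 0.0, 'opening': 0.08818657824728245}
```

View pics/top0.png

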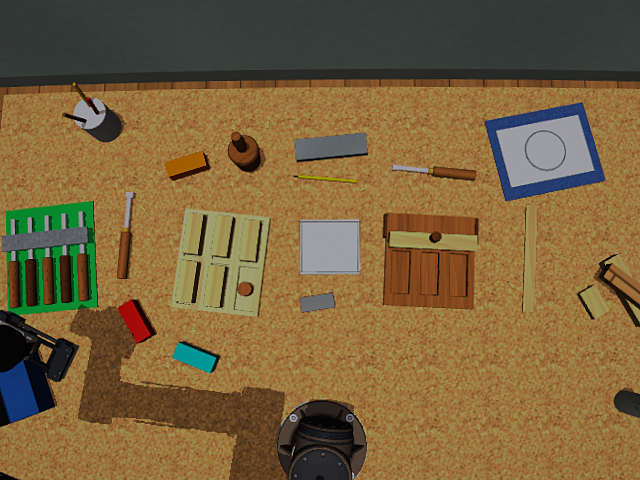

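View pics/side0.png

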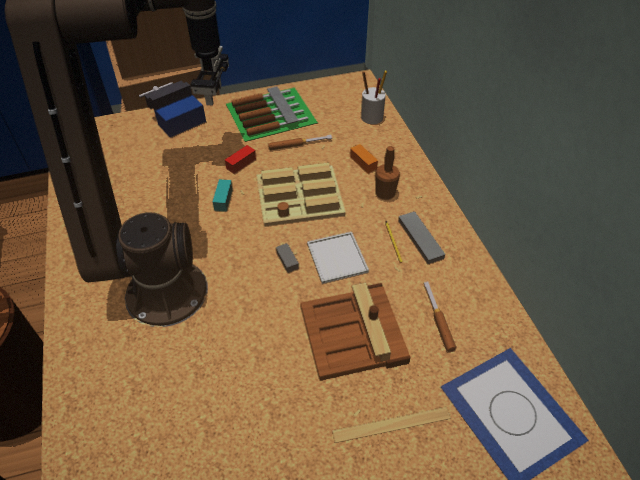

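```bash
cat > fit.py <<'E'
from h import *
from scipy.optimize import minimize
def boxpts(x,y,yaw,dx,dy,z0,z1,ox=0,oy=0):
    c,s=np.cos(yaw),np.sin(yaw); o=[]
    for z in(z0,z1):
        for a,b in((-1,-1),(1,-1),(1,1),(-1,1)):
            u,v=ox+a*dx/2,oy+b*dy/2; o.append((x+c*u-s*v,y+s*u+c*v,z))
    return np.array(o)
def hull(n,P): 
    return cv2.convexHull(np.array([px(n,p)[::-1] for p in P],np.float32))[:,0]
def fit(masks,x0,dx,dy,z0,z1):
    S=4
    T={}
    for n,m in masks.items():
        T[n]=cv2.resize(m.astype(np.uint8),None,fx=S,fy=S,interpolation=cv2.INTER_NEAREST)
    def cost(p):
        c=0
        for n,m in T.items():
            h=hull(n,boxpts(p[0],p[1],p[2],dx,dy,z0,z1))
            r=np.zeros_like(m); cv2.fillPoly(r,[np.round(((h+.5)*S-.5)*16).astype(np.int32)],1,shift=4)
            c+=1-(r&m).sum()/max(1,(r|m).sum())
        return c
    r=minimize(cost,x0,method='Nelder-Mead',options=dict(initial_simplex=np.array(x0)+np.array([[0,0,0],[.012,0,0],[0,.012,0],[0,0,.1]]),maxiter=90,xatol=2e-4,fatol=1e-4))
    return r.x,r.fun
E
python3 - <<'E'
from fit import *
np.set_printoptions(precision=4,suppress=True)
im=snap('top'); im2=snap('side'); I={'top':im.copy(),'side':im2.copy()}
ov={n:cv2.resize(I[n],None,fx=3,fy=3,interpolation=cv2.INTER_CUBIC) for n in I}
def draw(P,col):
    for n in ov: cv2.polylines(ov[n],[np.round((hull(n,P)+.5)*3-.5).astype(int)],True,col,1)
for t,x0,d in [('bin',(.49,.28,-.1),(.272,.236,0,.018)),('board',(.485,-.295,0),(.25,.24,0,.024)),('drying_tray',(.524,-.02,0),(.15,.164,0,.014))]:
    for n in ('top','side'):
        q=ctrl.trace(t,n)[:1]
        if q:
            m=q[0]['mask']; p,f=fit({n:m},x0,*d); print(t,n,q[0]['conf'],q[0]['bbox'],p[:2],np.degrees(p[2]),f)
            draw(boxpts(*p,*d),(255,0,0) if n=='top' else (0,0,255))
for n in('top','side'):
  for q in ctrl.spot_point('batten_knob',n)[:2]+ctrl.spot_point('batten',n)[:1]: print(n,q['conf'],q['pixel'],w(n,*q['pixel'],.088))
cv2.imwrite('pics/o1.png',ov['top'][600:960,480:1280,::-1])
cv2.imwrite('pics/o2.png',ov['side'][450:1150,720:1260,::-1][:600])
print(ctrl.get_obs()['clock'],ctrl.grasp_offset)
E
```

```text
bin top 0.74 [171.0, 208.2, 270.9, 317.5] [0.4875 0.2727] -6.464551777755463 0.49578333368857064
bin side 0.66 [254.1, 168.1, 344.9, 226.3] [0.4843 0.266 ] -6.755304788198961 0.6126289686932649
board top 0.71 [382.4, 210.6, 479.6, 308.7] [ 0.4872 -0.2948] -3.525248764477224 0.03127227304456448
board side 0.58 [300.8, 279.2, 410.6, 379.2] [ 0.4852 -0.2967] -3.0386807323619207 0.03987614544541618
drying_tray side 0.86 [306.7, 231.1, 370.0, 283.0] [ 0.5239 -0.0287] 0.0008546570432921588 0.037556535180626294Traceback (most recent call last):
  File "<stdin>", line 14, in <module>
ValueError: it knows: batten_knob, bin, blank, board, bobbin, drying_tray, gouge, mallet, pencil, ruler, sanding_block, seat, stone
```

```bash
python3 - <<'E'
from fit import *
np.set_printoptions(precision=4,suppress=True)
I={n:snap(n) for n in('top','side')}
ov={n:cv2.resize(I[n],None,fx=3,fy=3,interpolation=cv2.INTER_CUBIC) for n in I}
def draw(P,col):
    for n in ov: cv2.polylines(ov[n],[np.round((hull(n,P)+.5)*3-.5).astype(int)],True,col,1)
for t,x0,d in [('bin',(.49,.28,-.1),(.272,.236,0,.018)),('board',(.485,-.295,-.05),(.25,.24,0,.024)),('drying_tray',(.524,-.02,0),(.15,.164,0,.014))]:
    for n in ('top','side'):
        q=ctrl.trace(t,n)[:1]
        if q:
            m=q[0]['mask'].astype(np.uint8)
            h=cv2.convexHull(cv2.findNonZero(m)); cv2.fillPoly(m,[h],1)
            p,f=fit({n:m},x0,*d); print(t,n,q[0]['conf'],p[:2],np.degrees(p[2]),f)
            draw(boxpts(*p,*d),(255,0,0) if n=='top' else (0,0,255))
for n in('top','side'):
  for q in ctrl.spot_point('batten_knob',n)[:2]: print(n,q['conf'],q['pixel'],w(n,*q['pixel'],.088))
cv2.imwrite('pics/o1.png',ov['top'][600:960,480:1280+180,::-1][:, :1000][:, ::1])
cv2.imwrite('pics/o1.png',cv2.resize(ov['top'][600:960,490:1450,::-1],(800,300)))
cv2.imwrite('pics/o2.png',ov['side'][480:1080,720:1260,::-1])
print(ctrl.get_obs()['clock'],ctrl.grasp_offset)
E
```

```text
bin top 0.82 [0.4876 0.2723] -6.338505669796227 0.015380471762304393
bin side 0.67 [0.4835 0.2635] -6.765310113931828 0.05235555947291881
board top 0.92 [ 0.4853 -0.2962] -3.5082742472188935 0.06650430741883784
board side 0.79 [ 0.4836 -0.3003] -4.025614911852135 0.08392627788415319
drying_tray top 0.9 [ 0.5268 -0.0246] -0.7172523166799845 0.03592317134811174
drying_tray side 0.94 [ 0.5242 -0.0281] 0.5215725397064881 0.04290438451451051
top 0.75 [235.5, 437.5] [ 0.5433 -0.3047  0.088 ]
side 0.85 [311.5, 373.4] [ 0.5406 -0.3004  0.088 ]
side 0.22 [329.3, 341.4] [ 0.4405 -0.3281  0.088 ]
1.5 0.0188
```

View pics/o1.png

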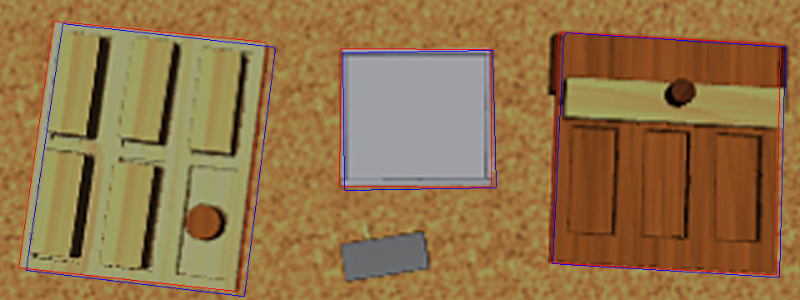

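View pics/o2.png

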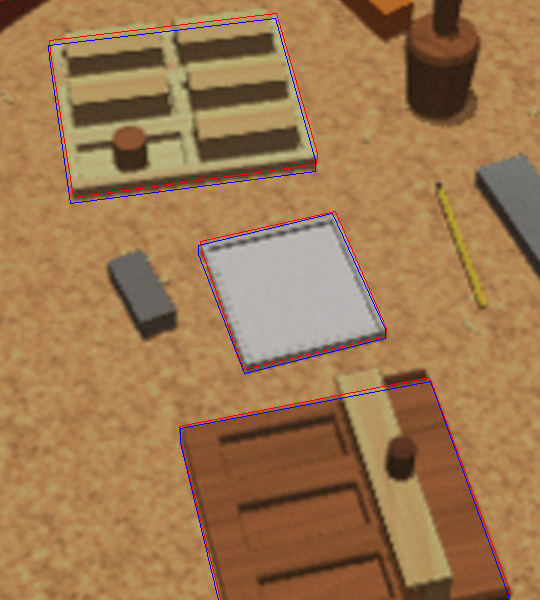

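Request:
send_rows:
  increments:
    - [[0.088, -0.305, 0, 0.016], [0.176, -0.61, 0, 0.033], [0.263, -0.916, 0, 0.049]]
  jaw: 0.7

```text
clock: 1.88
tool_pos: [0.3315, 0.4324, 0.2265]
orientation: [-180.0, -0.0, -20.2]
force: [0.6, 0.3, 0.8]
opening: 0.0644
gripper_force: 0.0
```

Request:
send_rows:
  increments:
    - [[0.088, -0.305, 0, 0.016], [0.176, -0.61, 0, 0.033], [0.263, -0.916, 0, 0.049]]

```text
clock: 2.25
tool_pos: [0.3832, 0.2521, 0.2269]
orientation: [-179.9, -0.0, -16.0]
force: [0.5, -0.2, 0.2]
opening: 0.0612
gripper_force: 0.0
```

Request:
send_rows:
  increments:
    - [[0.088, -0.305, 0, 0.016], [0.176, -0.61, 0, 0.033], [0.263, -0.916, 0, 0.049]]

```text
clock: 2.62
tool_pos: [0.435, 0.072, 0.2272]
orientation: [-179.9, -0.1, -11.7]
force: [1.2, 0.0, 0.2]
opening: 0.0614
gripper_force: 0.0
```

Request:
send_rows:
  increments:
    - [[0.088, -0.305, 0, 0.016], [0.176, -0.61, 0, 0.033], [0.263, -0.916, 0, 0.049]]

```text
clock: 3.0
tool_pos: [0.4869, -0.1085, 0.2271]
orientation: [-180.0, -0.1, -7.6]
force: [1.6, 0.7, 0.5]
opening: 0.0613
gripper_force: 0.0
```

Request:
send_rows:
  increments:
    - [[0.088, -0.305, 0, 0.016], [0.176, -0.61, 0, 0.033], [0.263, -0.916, 0, 0.049], [0.263, -0.916, 0, 0.049], [0.263, -0.916, 0, 0.049]]

```text
clock: 3.62
tool_pos: [0.5386, -0.2899, 0.226]
orientation: [-180.0, 0.1, -3.5]
force: [-0.4, 0.1, -0.3]
opening: 0.0612
gripper_force: 0.0
```

Request:
send_rows:
  increments:
    - [[0.02, -0.06, -0.2, 0], [0.02, -0.06, -0.4, 0], [0.02, -0.06, -0.6, 0], [0.02, -0.06, -0.7, 0], [0.02, -0.06, -0.76, 0], [0.02, -0.06, -0.77, 0], [0.02, -0.06, -0.77, 0]]

```text
clock: 4.5
tool_pos: [0.5437, -0.3014, 0.0736]
orientation: [180.0, -0.1, -3.4]
force: [0.1, -0.7, 0.5]
opening: 0.0611
gripper_force: 0.0
```

Request:
send_rows:
  increments:
    - [[0, 0, 0, 0], [0, 0, 0, 0], [0, 0, 0, 0], [0, 0, 0, 0], [0, 0, 0, 0]]
  jaw: 0

```text
clock: 5.12
tool_pos: [0.5433, -0.298, 0.0726]
orientation: [-179.8, -0.0, -3.4]
force: [-0.5, 20.7, 8.3]
opening: 0.0256
gripper_force: 30.0
```

Request:
send_rows:
  increments:
    - [[0, 0.025, 0, 0], [0.04, 0.023, 0, 0], [0.08, 0.02, 0, 0], [0.12, 0.018, 0, 0], [0.12, 0.018, 0, 0]]

```text
clock: 5.75
tool_pos: [0.5671, -0.2991, 0.0727]
orientation: [179.9, 0.0, -3.4]
force: [-1.3, -5.8, 1.3]
opening: 0.0253
gripper_force: 30.0
```

Request:
send_rows:
  increments:
    - [[0.03, -0.007, 0, 0], [0.06, -0.009, 0, 0], [0.09, -0.011, 0, 0], [0.09, -0.011, 0, 0]]

```text
clock: 6.25
tool_pos: [0.572, -0.2994, 0.0711]
orientation: [-179.8, 1.3, -3.5]
force: [-34.9, 4.4, 23.8]
opening: 0.0256
gripper_force: 30.0
```

Request:
send_rows:
  increments:
    - [[-0.05, 0, 0, 0], [-0.05, 0, 0, 0], [-0.05, 0, 0, 0]]

```text
clock: 6.62
tool_pos: [0.5719, -0.2995, 0.0714]
orientation: [-179.9, 0.4, -3.4]
force: [-8.4, 3.1, 2.4]
opening: 0.0254
gripper_force: 30.0
```

Request:
send_rows:
  increments:
    - [[0, 0, 0, 0], [0, 0, 0, 0], [0, 0, 0.3, 0], [0, 0, 0.5, 0], [0, 0, 0.5, 0]]
  jaw: 0.7

```text
clock: 7.25
tool_pos: [0.5781, -0.3011, 0.1773]
orientation: [179.9, -0.5, -3.4]
force: [0.5, -0.6, -0.3]
opening: 0.0606
gripper_force: 0.0
```

```bash
cat > bl.py <<'E'
from fit import *
np.set_printoptions(precision=4,suppress=True)
def blanks(n='top',z0=.006,region=(.35,.65,.1,.42),yaw=-.11):
    o=[]
    for q in ctrl.trace('blank_a',n):
        m=q['mask'];
        if m.sum()<50: continue
        r,c=np.argwhere(m).mean(0); g=w(n,r,c,z0+.03)
        if not(region[0]<g[0]<region[1] and region[2]<g[1]<region[3]): continue
        p,f=fit({n:m},(g[0],g[1],yaw),.11,.044,z0,z0+.044); o.append((q['conf'],p[0],p[1],np.degrees(p[2]),f,m.sum()))
    return np.array(o)
E
python3 - <<'E'
from bl import *
for n in('top','side'):
    snap(n); print(n); print(blanks(n))
    for t,z in(('seat0',.03),('batten_knob',.088),('bobbin',.0)):
        for q in ctrl.spot_point(t,n)[:3]: print(t,q['conf'],w(n,*q['pixel'],z))
c,s=np.cos(np.radians(-6.4)),np.sin(np.radians(-6.4))
for x in(-.065,.065):
    for y in(-.078,0,.078): print('bay',.487+c*x-s*y,.271+s*x+c*y)
E
```

```text
top
[[  0.94     0.5621   0.341   -9.3234   0.0678 822.    ]
 [  0.91     0.5547   0.2629  -8.7598   0.0562 795.    ]
 [  0.81     0.5426   0.1885  -6.2816   0.0759 751.    ]
 [  0.65     0.4215   0.2805  -8.0232   0.0404 836.    ]]
seat0 0.74 [ 0.4566 -0.2964  0.03  ]
seat0 0.59 [ 0.4474 -0.3656  0.03  ]
batten_knob 0.81 [ 0.5651 -0.2987  0.088 ]
bobbin 0.58 [0.4185 0.2111 0.    ]
bobbin 0.51 [0.3865 0.0079 0.    ]
bobbin 0.16 [ 0.8052 -0.0385  0.    ]
side
[[  0.9      0.4313   0.3583  -9.9186   0.1854 480.    ]
 [  0.9      0.5524   0.2623  -9.0491   0.147  526.    ]
 [  0.86     0.5406   0.1898 -10.8042   0.1683 535.    ]
 [  0.83     0.5603   0.3424  -8.3727   0.1489 498.    ]
 [  0.56     0.4174   0.279   -8.8022   0.1298 540.    ]]
seat0 0.91 [ 0.4522 -0.2211  0.03  ]
seat0 0.9 [ 0.4528 -0.2994  0.03  ]
seat0 0.88 [ 0.4472 -0.3689  0.03  ]
batten_knob 0.72 [ 0.5584 -0.3008  0.088 ]
batten_knob 0.56 [0.5438 0.2153 0.088 ]
bobbin 0.65 [ 0.4568 -0.27    0.    ]
bobbin 0.48 [0.4162 0.1938 0.    ]
bay 0.4137105085424678 0.20073158289888468
bay 0.4224050852545612 0.2782454805934112
bay 0.4310996619666546 0.3557593782879377
bay 0.5429003380333454 0.18624062171206232
bay 0.5515949147454388 0.26375451940658884
bay 0.5602894914575322 0.34126841710111533
```

Request:
send_rows:
  increments:
    - [[-0.02, 0.27, 0, -0.005], [-0.04, 0.54, 0, -0.01], [-0.06, 0.815, 0, -0.014]]

```text
clock: 8.12
tool_pos: [0.5628, -0.136, 0.1724]
orientation: [180.0, 0.0, -4.6]
force: [1.9, 0.9, -0.3]
opening: 0.0615
gripper_force: 0.0
```

Request:
send_rows:
  increments:
    - [[-0.02, 0.27, 0, -0.005], [-0.04, 0.54, 0, -0.01], [-0.06, 0.815, 0, -0.014]]

```text
clock: 8.5
tool_pos: [0.5508, 0.0275, 0.1727]
orientation: [-180.0, -0.0, -5.8]
force: [1.7, 0.4, 0.7]
opening: 0.061
gripper_force: 0.0
```

Request:
send_rows:
  increments:
    - [[-0.02, 0.27, -0.1, -0.005], [-0.04, 0.54, -0.2, -0.01], [-0.06, 0.815, -0.3, -0.014], [-0.06, 0.815, -0.4, -0.014], [-0.06, 0.815, -0.4, -0.014]]

```text
clock: 9.12
tool_pos: [0.5378, 0.1887, 0.0909]
orientation: [179.9, 0.2, -6.9]
force: [-0.4, -0.7, 0.2]
opening: 0.0614
gripper_force: 0.0
```

Request:
send_rows:
  increments:
    - [[0.02, 0, -0.15, 0], [0.02, 0, -0.25, 0], [0.02, 0, -0.32, 0], [0.02, 0, -0.34, 0], [0.02, 0, -0.34, 0]]

```text
clock: 9.75
tool_pos: [0.5434, 0.1887, 0.0251]
orientation: [-180.0, -0.0, -7.0]
force: [0.1, 0.4, 0.2]
opening: 0.0617
gripper_force: 0.0
```

Request:
send_rows:
  increments:
    - [[0, 0, 0, 0], [0, 0, 0, 0], [0, 0, 0, 0], [0, 0, 0, 0]]
  jaw: 0

```text
clock: 10.25
tool_pos: [0.5433, 0.189, 0.0251]
orientation: [-180.0, -0.0, -7.0]
force: [-0.8, -0.1, 5.5]
opening: 0.0439
gripper_force: 29.9
```

Request:
send_rows:
  increments:
    - [[0, 0, 0.1, 0], [0, 0, 0.3, 0], [0, 0, 0.5, 0], [0, 0, 0.5, 0], [0, 0, 0.5, 0], [0, 0, 0.5, 0], [0, 0, 0.5, 0]]

```text
clock: 11.12
tool_pos: [0.5426, 0.1884, 0.1235]
orientation: [179.9, 0.1, -7.0]
force: [-1.2, 0.6, -0.9]
opening: 0.0438
gripper_force: 29.9
```

```bash
python3 - <<'E'
from h import *
f=[]
for i in range(3):
    o=ctrl.get_obs(); f.append([*o['force'],*o['moment']]); snap('top')
print(np.round(f,3),o['tool_pos'],o['opening'])
E
```

```text
[[-1.178  0.624 -0.936 -0.047 -0.03   0.015]
 [-0.153 -0.278 -0.937 -0.053  0.016  0.027]
 [ 0.014  0.456 -0.149  0.036 -0.012 -0.032]] [0.54280149 0.1885971  0.12384431] 0.04423053584826021
```

Request:
send_rows:
  increments:
    - [[-0.05, -0.267, 0.06, 0.005], [-0.1, -0.533, 0.12, 0.01], [-0.152, -0.8, 0.15, 0.014]]

```text
clock: 11.65
tool_pos: [0.5125, 0.0275, 0.1551]
orientation: [-180.0, -0.0, -5.7]
force: [0.5, -0.2, -1.1]
opening: 0.0436
gripper_force: 29.9
```

Request:
send_rows:
  increments:
    - [[-0.05, -0.267, 0, 0.005], [-0.1, -0.533, 0, 0.01], [-0.152, -0.8, 0, 0.014]]

```text
clock: 12.02
tool_pos: [0.4818, -0.1328, 0.1548]
orientation: [-180.0, -0.0, -4.6]
force: [1.5, -0.8, -0.8]
opening: 0.0437
gripper_force: 29.9
```

Request:
send_rows:
  increments:
    - [[-0.05, -0.267, -0.05, 0.005], [-0.1, -0.533, -0.1, 0.01], [-0.152, -0.8, -0.2, 0.014], [-0.152, -0.8, -0.35, 0.014], [-0.152, -0.8, -0.35, 0.014]]

```text
clock: 12.65
tool_pos: [0.4497, -0.2914, 0.0825]
orientation: [-179.9, 0.3, -3.5]
force: [-0.1, -0.0, -1.0]
opening: 0.0438
gripper_force: 29.9
```

```bash
python3 - <<'E'
from fit import *
np.set_printoptions(precision=4,suppress=True)
f=[]
o=ctrl.get_obs();p=o['tool_pos'];print(p,o['orientation'],o['force'])
ov=[]
for n in('top','side'):
    im=snap(n); g=cv2.cvtColor(im,cv2.COLOR_RGB2GRAY)
    o=ctrl.get_obs();p=o['tool_pos'];f.append(o['force'][2])
    for q in ctrl.trace('blank_a',n):
        m=q['mask']; r,c=np.argwhere(m).mean(0); gg=w(n,r,c,p[2])
        if abs(gg[1]-p[1])<.08 and abs(gg[0]-p[0])<.08: print(n,q['conf'],gg,m.sum(),w(n,r,c,p[2]+.02)); f.append(ctrl.get_obs()['force'][2])
    r,c=px(n,(p[0],p[1],.03)); r,c=int(r),int(c)
    cr=cv2.resize(im[r-48:r+48,c-64:c+64],None,fx=5 if n=='top' else 5,fy=5,interpolation=cv2.INTER_CUBIC)
    ov.append(np.clip(cr.astype(float)*1.6,0,255).astype(np.uint8))
cv2.imwrite('pics/s1.png',cv2.resize(np.vstack(ov),(400,600))[:,:,::-1]); 
cv2.imwrite('pics/s1t.png',ov[0][:,:,::-1]); print(f)
E
```

```text
[ 0.4497 -0.2914  0.0825] [-179.9353    0.2764   -3.5108] [-0.0955 -0.0197 -0.9607]
top 0.65 [ 0.4063 -0.2912  0.084 ] 239 [ 0.4054 -0.2871  0.104 ]
top 0.2 [ 0.4361 -0.306   0.084 ] 1983 [ 0.4348 -0.3016  0.104 ]
[np.float64(-0.6905169002283765), np.float64(-0.8328984680067445), np.float64(-0.8328984680067445), np.float64(-0.5595562427608826)]
```

View pics/s1t.png

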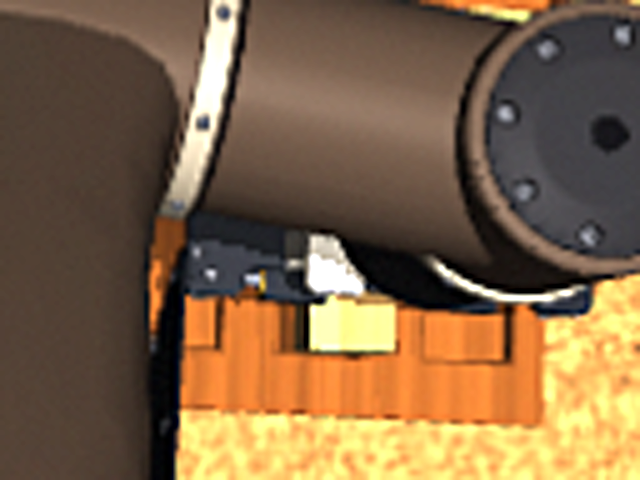

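Request:
send_rows:
  increments:
    - [[0, 0, -0.1, 0], [0, 0, -0.17, 0], [0, 0, -0.2, 0], [0, 0, -0.225, 0], [0, 0, -0.25, 0], [0, 0, -0.25, 0]]

```text
clock: 13.6
tool_pos: [0.4519, -0.2913, 0.0344]
orientation: [-180.0, 0.0, -3.4]
force: [-0.8, 0.1, -0.7]
opening: 0.0436
gripper_force: 29.9
```

Request:
send_rows:
  increments:
    - [[0, 0, -0.02, 0], [0, 0, -0.04, 0], [0, 0, -0.04, 0]]

```text
clock: 13.98
tool_pos: [0.452, -0.2914, 0.027]
orientation: [180.0, -0.0, -3.4]
force: [-1.4, 0.5, 4.3]
opening: 0.0437
gripper_force: 29.9
```

Request:
send_rows:
  increments:
    - [[0, 0, -0.01, 0], [0, 0, -0.01, 0]]

```text
clock: 14.22
tool_pos: [0.452, -0.2914, 0.0269]
orientation: [180.0, -0.0, -3.3]
force: [-7.8, 6.6, 26.9]
opening: 0.0439
gripper_force: 30.0
```

Request:
send_rows:
  increments:
    - [[0, 0, 0, 0], [0, 0, 0, 0], [0, 0, 0.2, 0], [0, 0, 0.45, 0], [0, 0, 0.6, 0], [0, 0, 0.6, 0]]
  jaw: 0.7

```text
clock: 14.98
tool_pos: [0.4534, -0.2918, 0.1469]
orientation: [179.9, -0.3, -3.4]
force: [0.3, -0.3, -0.9]
opening: 0.0614
gripper_force: 0.0
```

Request:
send_rows:
  increments:
    - [[0.04, 0.23, 0.05, -0.004], [0.08, 0.46, 0.05, -0.008], [0.12, 0.69, 0.05, -0.01], [0.167, 0.925, 0.05, -0.014]]

```text
clock: 15.48
tool_pos: [0.4847, -0.1049, 0.1535]
orientation: [180.0, 0.1, -4.6]
force: [-0.1, -1.2, -0.2]
opening: 0.061
gripper_force: 0.0
```

Request:
send_rows:
  increments:
    - [[0.04, 0.23, 0, -0.004], [0.08, 0.46, 0, -0.008], [0.12, 0.69, 0, -0.01], [0.167, 0.925, 0, -0.014]]

```text
clock: 15.98
tool_pos: [0.5182, 0.0801, 0.1534]
orientation: [180.0, 0.1, -5.8]
force: [1.0, -0.2, 0.6]
opening: 0.0611
gripper_force: 0.0
```

```bash
python3 - <<'E'
from bl import *
for n in('top','side'):
    snap(n); print(n); print(blanks(n)); 
E
```

```text
top
[[  0.58     0.4226   0.2753  -8.9812   0.4633 450.    ]
 [  0.45     0.6042   0.3409  -4.499    0.7588 207.    ]]
side
[[  0.94     0.4303   0.3615  -7.1734   0.185  479.    ]
 [  0.9      0.4182   0.2784  -7.6337   0.1479 523.    ]
 [  0.71     0.5381   0.3407 -13.7254   0.7046 169.    ]
 [  0.55     0.5452   0.2602 -16.7473   0.5653 265.    ]]
```

Request:
send_rows:
  increments:
    - [[0.04, 0.23, -0.05, -0.004], [0.08, 0.46, -0.1, -0.008], [0.12, 0.69, -0.2, -0.01], [0.167, 0.925, -0.3, -0.014], [0.167, 0.925, -0.33, -0.014], [0.167, 0.925, -0.33, -0.014]]

```text
clock: 16.92
tool_pos: [0.5513, 0.2622, 0.0872]
orientation: [179.9, 0.1, -7.0]
force: [-0.3, 0.6, 0.0]
opening: 0.0615
gripper_force: 0.0
```

Request:
send_rows:
  increments:
    - [[0.005, 0, -0.15, 0], [0.005, 0, -0.25, 0], [0.005, 0, -0.31, 0], [0.005, 0, -0.31, 0], [0.005, 0, -0.31, 0]]

```text
clock: 17.55
tool_pos: [0.5536, 0.2637, 0.0276]
orientation: [-179.9, -0.1, -7.0]
force: [-0.1, 0.2, 0.2]
opening: 0.0614
gripper_force: 0.0
```

Request:
send_rows:
  increments:
    - [[0, 0, 0, 0], [0, 0, 0, 0], [0, 0, 0, 0], [0, 0, 0, 0]]
  jaw: 0

```text
clock: 18.05
tool_pos: [0.5533, 0.2641, 0.0271]
orientation: [-180.0, -0.0, -7.0]
force: [-1.6, 1.1, 5.3]
opening: 0.0439
gripper_force: 29.9
```

Request:
send_rows:
  increments:
    - [[0, 0, 0.1, 0], [0, 0, 0.3, 0], [0, 0, 0.5, 0], [0, 0, 0.65, 0], [0, 0, 0.65, 0], [0, 0, 0.65, 0], [0, 0, 0.65, 0]]

```text
clock: 18.92
tool_pos: [0.5522, 0.2632, 0.1548]
orientation: [179.9, 0.1, -7.0]
force: [0.7, -0.2, -2.5]
opening: 0.0435
gripper_force: 29.9
```

```bash
python3 - <<'E'
from h import *
f=[]
for i in range(4):
    o=ctrl.get_obs(); f.append([*o['force'],*o['moment']]); snap('top')
print(np.round(f,3),o['tool_pos'],o['opening'])
E
```

```text
[[ 0.657 -0.175 -2.522 -0.097 -0.021  0.005]
 [ 0.165  0.133 -2.914 -0.04  -0.015 -0.016]
 [ 0.042  0.626 -2.38   0.046 -0.016 -0.041]
 [-0.011  0.874 -1.819 -0.057 -0.022  0.021]] [0.55268581 0.26350211 0.15549748] 0.04385734311634586
```

Request:
send_rows:
  increments:
    - [[-0.02, -0.2, 0, 0.013], [-0.045, -0.4, 0, 0.027], [-0.068, -0.624, 0, 0.04]]

```text
clock: 19.5
tool_pos: [0.5392, 0.138, 0.1563]
orientation: [180.0, 0.0, -3.5]
force: [0.7, -0.0, -3.5]
opening: 0.044
gripper_force: 29.9
```

Request:
send_rows:
  increments:
    - [[-0.02, -0.2, -0.05, 0.013], [-0.045, -0.4, -0.15, 0.027], [-0.068, -0.624, -0.3, 0.04], [-0.068, -0.624, -0.5, 0.04], [-0.068, -0.624, -0.58, 0.04], [-0.068, -0.624, -0.58, 0.04]]

```text
clock: 20.25
tool_pos: [0.5249, 0.0136, 0.0393]
orientation: [179.9, 0.2, -0.2]
force: [0.4, -0.1, -2.3]
opening: 0.0435
gripper_force: 29.9
```

Request:
send_rows:
  increments:
    - [[0, 0, -0.03, 0], [0, 0, -0.055, 0], [0, 0, -0.06, 0], [0, 0, -0.06, 0]]

```text
clock: 20.75
tool_pos: [0.5259, 0.0143, 0.0288]
orientation: [-180.0, -0.0, -0.1]
force: [-0.4, -0.0, -3.0]
opening: 0.0438
gripper_force: 29.9
```

Request:
send_rows:
  increments:
    - [[0, 0, 0, 0], [0, 0, 0, 0], [0, 0, 0.2, 0], [0, 0, 0.45, 0], [0, 0, 0.6, 0], [0, 0, 0.6, 0]]
  jaw: 0.7

```text
clock: 21.5
tool_pos: [0.5276, 0.0147, 0.1516]
orientation: [-179.9, -0.3, -0.1]
force: [0.3, -1.1, -0.7]
opening: 0.0615
gripper_force: 0.0
```

```bash
python3 - <<'E'
from bl import *
for n in('side',):
    im=snap(n); print(n); print(blanks(n)); print(blanks(n,region=(.4,.65,-.15,.1),yaw=0))
    cv2.imwrite('pics/m1.png',cv2.resize(im[130:330,220:420],None,fx=3,fy=3)[:,:,::-1])
E
```

```text
side
[[  0.85     0.4315   0.3581 -10.4306   0.226  449.    ]
 [  0.8      0.5417   0.3445 -11.5202   0.557  253.    ]
 [  0.71     0.416    0.2796  -9.426    0.1417 528.    ]]
[[  0.61     0.5249   0.0103  -0.219    0.0438 744.    ]]
```

View pics/m1.png

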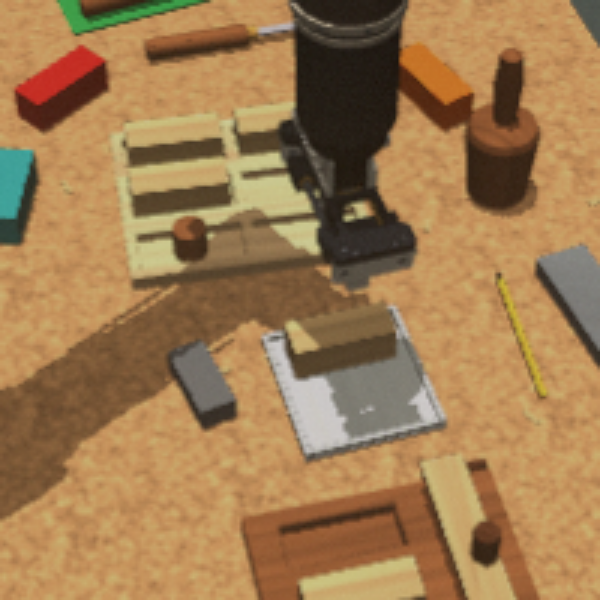

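Request:
send_rows:
  increments:
    - [[-0.09, 0.22, 0, -0.013], [-0.18, 0.44, 0, -0.027], [-0.267, 0.66, 0, -0.04]]
  jaw: 0.62

```text
clock: 22.02
tool_pos: [0.4713, 0.1468, 0.1474]
orientation: [179.9, 0.1, -3.6]
force: [0.6, 1.4, -0.4]
opening: 0.0545
gripper_force: 0.0
```

Request:
send_rows:
  increments:
    - [[-0.09, 0.22, 0, -0.013], [-0.18, 0.44, 0, -0.027], [-0.267, 0.66, -0.1, -0.04], [-0.267, 0.66, -0.3, -0.04], [-0.267, 0.66, -0.35, -0.04], [-0.267, 0.66, -0.35, -0.04]]

```text
clock: 22.78
tool_pos: [0.4189, 0.2773, 0.0779]
orientation: [179.9, 0.1, -7.0]
force: [0.1, 0.2, 0.0]
opening: 0.0545
gripper_force: 0.0
```

Request:
send_rows:
  increments:
    - [[0, 0.006, -0.12, 0], [0, 0.006, -0.2, 0], [0, 0.006, -0.25, 0], [0, 0.006, -0.26, 0], [0, 0.006, -0.26, 0]]

```text
clock: 23.4
tool_pos: [0.4195, 0.2796, 0.0272]
orientation: [-180.0, -0.0, -7.0]
force: [-0.4, 1.0, -0.1]
opening: 0.0549
gripper_force: 0.0
```

Request:
send_rows:
  increments:
    - [[0, 0, 0, 0], [0, 0, 0, 0], [0, 0, 0, 0], [0, 0, 0, 0]]
  jaw: 0

```text
clock: 23.9
tool_pos: [0.4195, 0.2801, 0.0272]
orientation: [-179.9, -0.0, -7.0]
force: [-0.7, 0.6, 6.1]
opening: 0.0436
gripper_force: 30.0
```

Request:
send_rows:
  increments:
    - [[0, 0, 0.1, 0], [0, 0, 0.3, 0], [0, 0, 0.5, 0], [0, 0, 0.65, 0], [0, 0, 0.65, 0], [0, 0, 0.65, 0], [0, 0, 0.65, 0]]

```text
clock: 24.78
tool_pos: [0.4183, 0.2786, 0.1551]
orientation: [179.9, 0.1, -7.0]
force: [0.3, 0.7, -2.8]
opening: 0.0439
gripper_force: 30.0
```

```bash
python3 - <<'E'
from h import *
f=[]
for i in range(4):
    o=ctrl.get_obs(); f.append([*o['force'],*o['moment']]); snap('top')
print(np.round(f,3),o['tool_pos'],o['opening'])
E
```

```text
[[ 2.810e-01  7.080e-01 -2.841e+00 -2.600e-02 -1.800e-02  1.900e-02]
 [-1.240e-01  5.980e-01 -3.118e+00 -1.700e-02 -4.100e-02  4.800e-02]
 [-2.250e-01  6.560e-01 -1.592e+00  1.600e-02 -3.700e-02  2.200e-02]
 [ 4.140e-01 -4.220e-01 -1.808e+00  2.400e-02 -2.800e-02 -3.000e-03]] [0.41873315 0.27899965 0.15565433] 0.04377945451804702
```

Request:
send_rows:
  increments:
    - [[0.067, -0.215, 0, 0.01], [0.134, -0.43, 0, 0.02], [0.2, -0.645, 0, 0.03], [0.267, -0.8625, 0, 0.04]]

```text
clock: 25.48
tool_pos: [0.4726, 0.1055, 0.1564]
orientation: [180.0, 0.0, -3.5]
force: [1.0, 0.2, -2.2]
opening: 0.0436
gripper_force: 30.0
```

Request:
send_rows:
  increments:
    - [[0.067, -0.215, 0, 0.01], [0.134, -0.43, 0, 0.02], [0.2, -0.645, 0, 0.03], [0.267, -0.8625, -0.1, 0.041], [0.267, -0.8625, -0.35, 0.041], [0.267, -0.8625, -0.55, 0.041], [0.267, -0.8625, -0.57, 0.041]]

```text
clock: 26.35
tool_pos: [0.5235, -0.0663, 0.0399]
orientation: [179.9, 0.4, -0.1]
force: [-0.8, 1.1, -1.4]
opening: 0.0437
gripper_force: 30.0
```

Request:
send_rows:
  increments:
    - [[0, 0, -0.03, 0], [0, 0, -0.06, 0], [0, 0, -0.07, 0], [0, 0, -0.07, 0]]

```text
clock: 26.85
tool_pos: [0.5261, -0.0655, 0.0291]
orientation: [-180.0, -0.1, -0.0]
force: [0.1, 0.1, -3.5]
opening: 0.0441
gripper_force: 30.0
```

Request:
send_rows:
  increments:
    - [[0, 0, 0, 0], [0, 0, 0, 0], [0, 0, 0.2, 0], [0, 0, 0.45, 0], [0, 0, 0.6, 0], [0, 0, 0.6, 0]]
  jaw: 0.7

```text
clock: 27.6
tool_pos: [0.5277, -0.0654, 0.1516]
orientation: [-179.9, -0.3, -0.0]
force: [0.9, -0.1, -0.8]
opening: 0.0613
gripper_force: 0.0
```

```bash
python3 - <<'E'
from bl import *
for n in('side','top'):
    im=snap(n); print(n); print(blanks(n)); print(blanks(n,region=(.4,.65,-.15,.1),yaw=0)); print(blanks(n,z0=.008,region=(.35,.65,-.4,-.15),yaw=-.05))
E
```

```text
side
[[  0.97     0.4309   0.3585  -8.3685   0.132  511.    ]
 [  0.88     0.5518   0.343  -10.2196   0.189  466.    ]]
[[  0.64     0.5209   0.0096  -5.2024   0.3475 489.    ]
 [  0.61     0.5241  -0.0703  -0.1605   0.0493 755.    ]]
[[  0.89     0.4494  -0.2926  -4.096    0.0868 849.    ]]
top
[[  0.89     0.4338   0.3559  -6.7519   0.0562 834.    ]]
[[  0.87     0.495   -0.0663  -0.5605   0.5898 309.    ]
 [  0.75     0.4896   0.016    7.3675   0.7117 207.    ]]
[[  0.67     0.4504  -0.2925  -2.8747   0.0562 802.    ]]
```

Request:
send_rows:
  increments:
    - [[-0.052, 0.234, 0, -0.009], [-0.105, 0.468, 0, -0.018], [-0.158, 0.703, 0, -0.027]]

```text
clock: 28.38
tool_pos: [0.4938, 0.0761, 0.1482]
orientation: [180.0, 0.0, -2.4]
force: [1.2, -0.1, -0.3]
opening: 0.0614
gripper_force: 0.0
```

Request:
send_rows:
  increments:
    - [[-0.052, 0.234, 0, -0.009], [-0.105, 0.468, 0, -0.018], [-0.158, 0.703, 0, -0.027]]

```text
clock: 28.75
tool_pos: [0.462, 0.217, 0.1483]
orientation: [180.0, 0.0, -4.7]
force: [1.1, 1.0, 0.8]
opening: 0.0615
gripper_force: 0.0
```

Request:
send_rows:
  increments:
    - [[-0.052, 0.234, 0, -0.009], [-0.105, 0.468, 0, -0.018], [-0.158, 0.703, -0.1, -0.027], [-0.158, 0.703, -0.3, -0.027], [-0.158, 0.703, -0.35, -0.027], [-0.158, 0.703, -0.35, -0.027]]

```text
clock: 29.5
tool_pos: [0.4311, 0.3555, 0.0782]
orientation: [179.9, 0.0, -7.0]
force: [0.4, 0.5, 0.9]
opening: 0.0611
gripper_force: 0.0
```

Request:
send_rows:
  increments:
    - [[0, 0, -0.12, 0], [0, 0, -0.2, 0], [0, 0, -0.25, 0], [0, 0, -0.26, 0], [0, 0, -0.26, 0]]

```text
clock: 30.12
tool_pos: [0.4313, 0.3564, 0.027]
orientation: [-180.0, -0.0, -7.0]
force: [0.6, 0.2, 0.1]
opening: 0.0612
gripper_force: 0.0
```

Request:
send_rows:
  increments:
    - [[0, 0, 0, 0], [0, 0, 0, 0], [0, 0, 0, 0], [0, 0, 0, 0]]
  jaw: 0

```text
clock: 30.62
tool_pos: [0.4311, 0.3564, 0.0269]
orientation: [-180.0, -0.0, -7.0]
force: [-1.1, -0.7, 4.5]
opening: 0.0438
gripper_force: 30.0
```

Request:
send_rows:
  increments:
    - [[0, 0, 0.1, 0], [0, 0, 0.3, 0], [0, 0, 0.5, 0], [0, 0, 0.65, 0], [0, 0, 0.65, 0], [0, 0, 0.65, 0], [0, 0, 0.65, 0]]

```text
clock: 31.5
tool_pos: [0.4305, 0.3555, 0.1552]
orientation: [179.9, 0.1, -7.0]
force: [0.4, 0.1, -0.2]
opening: 0.0439
gripper_force: 30.0
```

```bash
python3 - <<'E'
from h import *
f=[]
for i in range(4):
    o=ctrl.get_obs(); f.append([*o['force'],*o['moment']]); snap('top')
print(np.round(f,3),o['tool_pos'],o['opening'])
E
```

```text
[[ 0.36   0.135 -0.205 -0.055  0.057  0.037]
 [ 0.264  0.901 -0.242 -0.006  0.002 -0.048]
 [-1.083 -0.504 -0.712 -0.044  0.025 -0.006]
 [-0.016 -0.642 -1.77  -0.058 -0.032 -0.011]] [0.43080567 0.35583495 0.15567875] 0.04373998022838552
```

Request:
send_rows:
  increments:
    - [[0.01, -0.24, 0, 0.003], [0.02, -0.48, 0, 0.007], [0.03, -0.72, 0, 0.01], [0.039, -0.95, 0, 0.014]]

```text
clock: 32.2
tool_pos: [0.4387, 0.1647, 0.1565]
orientation: [180.0, 0.0, -5.8]
force: [0.8, -0.3, -0.4]
opening: 0.0434
gripper_force: 30.0
```

Request:
send_rows:
  increments:
    - [[0.01, -0.24, 0, 0.003], [0.02, -0.48, 0, 0.007], [0.03, -0.72, 0, 0.01], [0.039, -0.95, 0, 0.014]]

```text
clock: 32.7
tool_pos: [0.4465, -0.0253, 0.1566]
orientation: [-180.0, -0.0, -4.6]
force: [0.7, 0.1, -0.9]
opening: 0.0439
gripper_force: 30.0
```

Request:
send_rows:
  increments:
    - [[0.01, -0.24, 0, 0.003], [0.02, -0.48, 0, 0.007], [0.03, -0.72, -0.1, 0.01], [0.039, -0.95, -0.3, 0.014], [0.039, -0.95, -0.47, 0.014], [0.039, -0.95, -0.47, 0.014], [0.039, -0.95, -0.47, 0.014]]

```text
clock: 33.58
tool_pos: [0.4552, -0.2137, 0.0636]
orientation: [180.0, -0.0, -3.3]
force: [-0.7, 0.7, -0.4]
opening: 0.0439
gripper_force: 30.0
```

Request:
send_rows:
  increments:
    - [[0, 0, -0.05, 0], [0, 0, -0.08, 0], [0, 0, -0.1, 0], [0, 0, -0.12, 0], [0, 0, -0.12, 0]]

```text
clock: 34.2
tool_pos: [0.4543, -0.2138, 0.0383]
orientation: [180.0, 0.0, -3.4]
force: [-0.2, -0.6, -1.6]
opening: 0.0436
gripper_force: 30.0
```

In with no resistance; press down to the floor.

Request:
send_rows:
  increments:
    - [[0, 0, -0.02, 0], [0, 0, -0.04, 0], [0, 0, -0.053, 0], [0, 0, -0.053, 0]]

```text
clock: 34.7
tool_pos: [0.4543, -0.2139, 0.0289]
orientation: [180.0, 0.0, -3.4]
force: [-4.0, 2.4, 13.9]
opening: 0.0435
gripper_force: 30.0
```

Request:
send_rows:
  increments:
    - [[0, 0, 0, 0], [0, 0, 0, 0], [0, 0, 0.2, 0], [0, 0, 0.45, 0], [0, 0, 0.6, 0], [0, 0, 0.6, 0]]
  jaw: 0.7

```text
clock: 35.45
tool_pos: [0.4561, -0.2141, 0.1504]
orientation: [180.0, -0.3, -3.4]
force: [-0.6, 0.4, 0.7]
opening: 0.0615
gripper_force: 0.0
```

```bash
python3 - <<'E'
from bl import *
for n in('side','top'):
    im=snap(n); print(n); print(blanks(n)); print(blanks(n,region=(.4,.65,-.15,.1),yaw=0)); print(blanks(n,z0=.008,region=(.35,.65,-.42,-.15),yaw=-.05))
E
```

```text
side
[[  0.78     0.5474   0.3405 -17.0328   0.6168 219.    ]]
[[  0.71     0.5455  -0.079   -1.3431   0.6512 270.    ]]
[[  0.72     0.4542  -0.2154  -2.7682   0.0994 793.    ]
 [  0.62     0.4492  -0.2933  -3.3125   0.0893 838.    ]]
top
[[  0.71     0.5619   0.3426  -7.1578   0.0532 836.    ]
 [  0.5      0.4247   0.1994  -6.3025   0.7765 181.    ]]
[]
[[  0.6      0.4234  -0.2121  -1.2311   0.7162 228.    ]]
```

Request:
send_rows:
  increments:
    - [[0.045, 0.232, 0, -0.003], [0.09, 0.464, 0, -0.007], [0.135, 0.695, 0, -0.01], [0.178, 0.927, 0, -0.014]]

```text
clock: 36.35
tool_pos: [0.4901, -0.027, 0.1477]
orientation: [180.0, 0.0, -4.6]
force: [1.0, -0.3, 0.1]
opening: 0.0612
gripper_force: 0.0
```

Request:
send_rows:
  increments:
    - [[0.045, 0.232, 0, -0.003], [0.09, 0.464, 0, -0.007], [0.135, 0.695, 0, -0.01], [0.178, 0.927, 0, -0.014]]

```text
clock: 36.85
tool_pos: [0.5256, 0.1585, 0.1475]
orientation: [180.0, 0.0, -5.8]
force: [1.2, 0.1, 0.1]
opening: 0.0608
gripper_force: 0.0
```

Request:
send_rows:
  increments:
    - [[0.045, 0.232, 0, -0.003], [0.09, 0.464, 0, -0.007], [0.135, 0.695, 0, -0.01], [0.178, 0.927, -0.1, -0.014], [0.178, 0.927, -0.3, -0.014], [0.178, 0.927, -0.35, -0.014], [0.178, 0.927, -0.35, -0.014]]

```text
clock: 37.72
tool_pos: [0.5611, 0.3416, 0.0775]
orientation: [179.9, 0.0, -7.0]
force: [-0.6, 0.1, 0.9]
opening: 0.0612
gripper_force: 0.0
```

Request:
send_rows:
  increments:
    - [[0, 0, -0.12, 0], [0, 0, -0.2, 0], [0, 0, -0.25, 0], [0, 0, -0.26, 0], [0, 0, -0.26, 0]]

```text
clock: 38.35
tool_pos: [0.5615, 0.3425, 0.0264]
orientation: [-180.0, -0.0, -7.0]
force: [0.7, -0.4, 0.1]
opening: 0.061
gripper_force: 0.0
```

Request:
send_rows:
  increments:
    - [[0, 0, 0, 0], [0, 0, 0, 0], [0, 0, 0, 0], [0, 0, 0, 0]]
  jaw: 0

```text
clock: 38.85
tool_pos: [0.5614, 0.3426, 0.0264]
orientation: [-180.0, -0.0, -7.0]
force: [-0.2, 0.0, 2.9]
opening: 0.0435
gripper_force: 30.0
```

Request:
send_rows:
  increments:
    - [[0, 0, 0.1, 0], [0, 0, 0.3, 0], [0, 0, 0.5, 0], [0, 0, 0.65, 0], [0, 0, 0.65, 0], [0, 0, 0.65, 0], [0, 0, 0.65, 0]]

```text
clock: 39.72
tool_pos: [0.5606, 0.3418, 0.1544]
orientation: [179.9, 0.1, -7.0]
force: [0.5, -0.8, -1.5]
opening: 0.0431
gripper_force: 30.0
```

```bash
python3 - <<'E'
from h import *
f=[]
for i in range(4):
    o=ctrl.get_obs(); f.append([*o['force'],*o['moment']]); snap('top')
print(np.round(f,3),o['tool_pos'],o['opening'])
E
```

```text
[[ 4.620e-01 -7.860e-01 -1.522e+00  9.000e-03 -3.800e-02 -1.000e-03]
 [-9.500e-02  7.060e-01 -1.410e+00 -1.700e-02 -1.500e-02 -7.000e-03]
 [ 7.230e-01 -3.500e-01 -1.258e+00 -2.800e-02 -2.200e-02 -2.400e-02]
 [ 7.700e-02 -1.001e+00 -8.270e-01  2.700e-02  3.000e-02  2.700e-02]] [0.56095107 0.34210408 0.15497326] 0.043640507969180065
```

Request:
send_rows:
  increments:
    - [[-0.036, -0.22, 0, 0.002], [-0.072, -0.44, 0, 0.005], [-0.108, -0.665, 0, 0.008], [-0.144, -0.89, 0, 0.01]]

```text
clock: 40.42
tool_pos: [0.532, 0.163, 0.1558]
orientation: [180.0, 0.0, -6.1]
force: [0.4, 0.8, -1.4]
opening: 0.044
gripper_force: 30.0
```

Request:
send_rows:
  increments:
    - [[-0.036, -0.22, 0, 0.002], [-0.072, -0.44, 0, 0.005], [-0.108, -0.665, 0, 0.008], [-0.144, -0.89, 0, 0.01]]

```text
clock: 40.92
tool_pos: [0.5033, -0.015, 0.156]
orientation: [-180.0, -0.0, -5.3]
force: [0.8, -0.3, -1.3]
opening: 0.0434
gripper_force: 30.0
```

Request:
send_rows:
  increments:
    - [[-0.036, -0.22, 0, 0.002], [-0.072, -0.44, 0, 0.005], [-0.108, -0.665, 0, 0.008], [-0.144, -0.89, 0, 0.01]]

```text
clock: 41.42
tool_pos: [0.4745, -0.193, 0.156]
orientation: [180.0, -0.0, -4.4]
force: [0.3, 0.3, -0.6]
opening: 0.0436
gripper_force: 30.0
```

Request:
send_rows:
  increments:
    - [[-0.036, -0.22, 0, 0.002], [-0.072, -0.44, 0, 0.005], [-0.108, -0.665, 0, 0.008], [-0.144, -0.89, 0, 0.011], [-0.144, -0.89, -0.3, 0.011], [-0.144, -0.89, -0.46, 0.011], [-0.144, -0.89, -0.46, 0.011], [-0.144, -0.89, -0.46, 0.011]]

```text
clock: 42.42
tool_pos: [0.447, -0.3701, 0.0653]
orientation: [179.9, -0.1, -3.4]
force: [0.5, -0.2, -1.1]
opening: 0.0438
gripper_force: 30.0
```

```bash
python3 - <<'E'
from h import *
f=[]
for i in range(5):
    o=ctrl.get_obs(); f.append(o['force']); snap('side')
print(np.round(f,2),o['tool_pos'],o['orientation'],o['opening'])
E
```

```text
[[ 0.54 -0.22 -1.1 ]
 [-0.4   0.42 -1.05]
 [ 0.22  0.89 -1.22]
 [ 0.19  0.47 -2.11]
 [-0.9  -0.52 -0.96]] [ 0.44704788 -0.36988099  0.06560767] [ 1.79945357e+02 -1.52520450e-01 -3.45860185e+00] 0.04374807940932978
```

Request:
send_rows:
  increments:
    - [[-0.002, 0.002, -0.05, 0], [-0.002, 0.002, -0.09, 0], [-0.002, 0.002, -0.11, 0], [-0.002, 0.002, -0.13, 0], [-0.002, 0.002, -0.13, 0]]

```text
clock: 43.3
tool_pos: [0.4476, -0.3698, 0.0386]
orientation: [179.9, -0.2, -3.4]
force: [3.6, 0.6, 3.9]
opening: 0.0435
gripper_force: 30.0
```

Request:
send_rows:
  increments:
    - [[0.008, 0, 0, 0], [0.008, 0, -0.02, 0], [0.008, 0, -0.035, 0], [0.008, 0, -0.035, 0]]

```text
clock: 43.8
tool_pos: [0.449, -0.37, 0.0346]
orientation: [179.9, -0.2, -3.4]
force: [-3.4, 8.2, 32.8]
opening: 0.0436
gripper_force: 30.0
```

Request:
send_rows:
  increments:
    - [[0, 0, 0.03, 0], [0, 0, 0.05, 0], [0, 0, 0.05, 0]]

```text
clock: 44.18
tool_pos: [0.4468, -0.3691, 0.0405]
orientation: [-180.0, 0.0, -3.5]
force: [0.5, -0.6, -0.1]
opening: 0.0443
gripper_force: 30.0
```

```bash
python3 - <<'E'
from fit import *
o=ctrl.get_obs(); print(o['tool_pos'],o['force'],o['orientation'])
I=[]
for n in('top','side'):
    im=snap(n); r,c=map(int,px(n,(.44,-.345,.03)))
    for q in ctrl.trace('blank_a',n):
        rr,cc=np.argwhere(q['mask']).mean(0); g=w(n,rr,cc,.05)
        if g[1]<-.15: print(n,q['conf'],g,q['mask'].sum())
    cr=cv2.resize(im[r-40:r+40,c-50:c+50],(800,640)[0:2] if 0 else (500,400),interpolation=cv2.INTER_CUBIC); I.append(np.clip(cr*1.5,0,255).astype(np.uint8))
cv2.imwrite('pics/j1.png',cv2.resize(np.hstack(I),(800,320))[:,:,::-1])
E
```

```text
[ 0.44681084 -0.36914548  0.04054784] [ 0.47671107 -0.6177191  -0.13541853] [-1.79979168e+02  4.68437720e-02 -3.50068334e+00]
top 0.74 [ 0.40187185 -0.36654871  0.05      ] 213
side 0.78 [ 0.41629157 -0.22085594  0.05      ] 276
side 0.72 [ 0.40741299 -0.30467942  0.05      ] 272
side 0.66 [ 0.4036962  -0.36860989  0.05      ] 304
side 0.23 [ 0.48983905 -0.345332    0.05      ] 3635
```

View pics/j1.png

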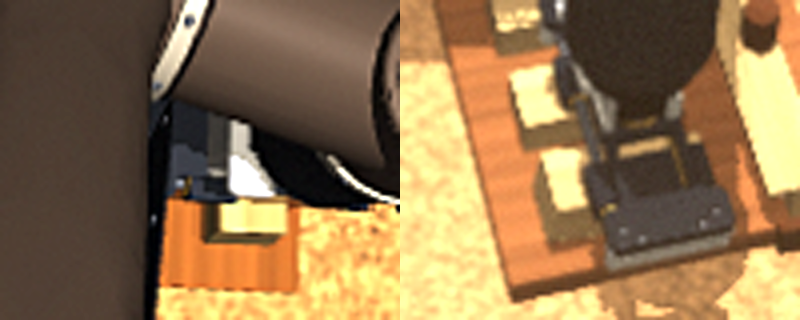

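Request:
send_rows:
  increments:
    - [[0, 0, 0.05, 0], [0, 0, 0.1, 0], [0, 0, 0.1, 0], [0, 0, 0.1, 0]]

```text
clock: 44.88
tool_pos: [0.4473, -0.3692, 0.0611]
orientation: [180.0, -0.0, -3.5]
force: [-0.7, 0.2, -0.9]
opening: 0.0438
gripper_force: 30.0
```

```bash
python3 - <<'E'
from fit import *
o=ctrl.get_obs(); print(o['tool_pos'],o['force'],o['orientation'])
im=snap('side'); ys=[q for q in ctrl.trace('blank_a','side')]
for q in ys:
    rr,cc=np.argwhere(q['mask']).mean(0); g=w('side',rr,cc,.05)
    if g[1]<-.15: print(q['conf'],g,q['mask'].sum())
r,c=map(int,px('side',(.42,-.34,.04)))
cr=cv2.resize(im[r-32:r+32,c-40:c+40],(800,640),interpolation=cv2.INTER_CUBIC)[20:620]
cv2.imwrite('pics/j2.png',np.clip(cr*1.5,0,255).astype(np.uint8)[:,:,::-1]); print(r,c)
# predicted near-end top corners for a blank in hand (untilted, bottom=TCP-.0204), offset 0
p=o['tool_pos']; from fit import boxpts
P=boxpts(p[0],p[1],np.radians(-3.5),.11,.044,p[2]-.0204,p[2]+.0236)
for i in(0,3,4,7):
    a,b=px('side',P[i]); print(i,((b-(c-40)+.5)*10,(a-(r-32)+.5)*10-20))
E
```

```text
[ 0.44726075 -0.36919822  0.0611476 ] [-0.6813616   0.19707168 -0.89974567] [ 1.79998698e+02 -2.55353325e-02 -3.48978678e+00]
0.89 [ 0.41568829 -0.35595871  0.05      ] 336
0.81 [ 0.40815206 -0.30017464  0.05      ] 241
0.73 [ 0.4123738  -0.22485058  0.05      ] 240
344 335
0 (np.float64(355.2255958879971), np.float64(488.78561617351124))
3 (np.float64(315.63560418929455), np.float64(344.3455480549892))
4 (np.float64(357.29654849428584), np.float64(406.0055468863442))
7 (np.float64(316.74796057347805), np.float64(259.7150271155107))
```

View pics/j2.png

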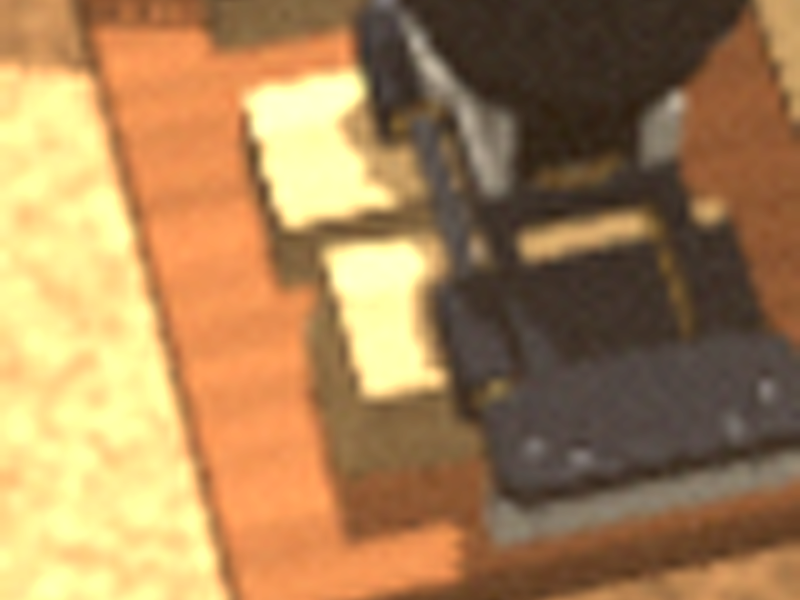

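Request:
send_rows:
  increments:
    - [[0.012, 0, 0, 0], [0.012, 0, -0.06, 0], [0.012, 0, -0.1, 0], [0.012, 0, -0.115, 0], [0.012, 0, -0.115, 0]]

```text
clock: 45.6
tool_pos: [0.4494, -0.3692, 0.0375]
orientation: [-180.0, 0.0, -3.5]
force: [0.4, -0.3, -0.6]
opening: 0.0436
gripper_force: 30.0
```

Request:
send_rows:
  increments:
    - [[0, 0, -0.015, 0], [0, 0, -0.02, 0], [0, 0, -0.03, 0], [0, 0, -0.03, 0]]

```text
clock: 46.1
tool_pos: [0.4491, -0.3695, 0.033]
orientation: [180.0, 0.0, -3.5]
force: [-4.5, 1.3, 9.1]
opening: 0.0438
gripper_force: 30.0
```

Request:
send_rows:
  increments:
    - [[-0.004, 0, -0.01, 0], [-0.007, 0, -0.02, 0], [-0.007, 0, -0.02, 0]]

```text
clock: 46.48
tool_pos: [0.4477, -0.3696, 0.0294]
orientation: [180.0, 0.0, -3.5]
force: [-5.7, 0.4, 11.8]
opening: 0.0438
gripper_force: 30.0
```

Request:
send_rows:
  increments:
    - [[-0.003, 0, -0.01, 0], [-0.003, 0, -0.013, 0], [-0.003, 0, -0.013, 0]]

```text
clock: 46.85
tool_pos: [0.4465, -0.3696, 0.0266]
orientation: [180.0, 0.1, -3.5]
force: [-6.7, 0.7, 12.2]
opening: 0.0434
gripper_force: 30.0
```

Request:
send_rows:
  increments:
    - [[0, 0, 0, 0], [0, 0, 0, 0], [0, 0, 0.2, 0], [0, 0, 0.45, 0], [0, 0, 0.6, 0], [0, 0, 0.6, 0]]
  jaw: 0.7

```text
clock: 47.6
tool_pos: [0.4494, -0.3699, 0.1482]
orientation: [179.9, -0.3, -3.5]
force: [0.7, -0.1, 0.4]
opening: 0.0613
gripper_force: 0.0
```

Request:
send_rows:
  increments:
    - [[-0.1, 0, 0, 0], [-0.187, 0.01, -0.1, 0], [-0.187, 0.01, -0.3, 0], [-0.187, 0.01, -0.44, 0], [-0.187, 0.01, -0.455, 0], [-0.187, 0.01, -0.455, 0]]
  jaw: 0

```text
clock: 48.35
tool_pos: [0.409, -0.3669, 0.0535]
orientation: [-180.0, 0.1, -3.5]
force: [0.2, 0.4, 2.2]
opening: 0.0072
gripper_force: 0.0
```

Request:
send_rows:
  increments:
    - [[0, 0, -0.01, 0], [0, 0, -0.02, 0], [0, 0, -0.03, 0], [0, 0, -0.03, 0]]

```text
clock: 48.85
tool_pos: [0.4101, -0.3675, 0.0521]
orientation: [179.9, -0.1, -3.4]
force: [-9.2, 10.2, 36.8]
opening: 0.0005
gripper_force: 17.9
```

Request:
send_rows:
  increments:
    - [[0, 0, 0.06, 0], [0.15, -0.01, 0.06, 0], [0.325, -0.02, 0.06, 0], [0.325, -0.02, 0.06, 0], [0.325, -0.02, 0.03, 0], [0.325, -0.02, 0.015, 0], [0.325, -0.02, 0.005, 0], [0.325, -0.02, 0.005, 0]]

```text
clock: 49.85
tool_pos: [0.4744, -0.371, 0.0522]
orientation: [180.0, -0.0, -3.5]
force: [-7.0, 8.6, 26.2]
opening: 0.0001
gripper_force: 13.1
```

Request:
send_rows:
  increments:
    - [[0, 0, 0.3, 0], [-0.2, 0.3, 0.6, 0], [-0.4, 0.6, 0.9, 0], [-0.4, 0.9, 0.9, 0], [-0.4, 0.9, 0.9, 0]]

```text
clock: 50.48
tool_pos: [0.3936, -0.19, 0.2302]
orientation: [-180.0, -0.1, -3.5]
force: [1.0, 0.5, -0.4]
opening: 0.0005
gripper_force: 0.0
```

Request:
send_rows:
  increments:
    - [[0, 0.3, 0, 0], [0, 0.6, 0, 0], [0, 0.9, 0, 0], [0, 0.9, 0, 0], [0, 0.9, 0, 0]]

```text
clock: 51.1
tool_pos: [0.3946, -0.0113, 0.2291]
orientation: [180.0, 0.0, -3.4]
force: [-0.5, -0.1, -0.2]
opening: 0.0007
gripper_force: 0.0
```

```bash
python3 - <<'E'
from bl import *
I=[]
for n in('side','top'):
    im=snap(n); print(n); print(blanks(n)); print(blanks(n,region=(.4,.65,-.15,.1),yaw=0)); print(blanks(n,z0=.008,region=(.35,.65,-.42,-.15),yaw=-.05))
    r,c=map(int,px(n,(.49,-.2,.03))); I.append(cv2.resize(im[r-75:r+75,c-90:c+90] ,(400,333),interpolation=cv2.INTER_CUBIC))
    for q in ctrl.spot_point('batten_knob',n)[:1]: print(q['conf'],w(n,*q['pixel'],.088))
cv2.imwrite('pics/f1.png',np.clip(np.hstack(I)*1.3,0,255).astype(np.uint8)[:,:,::-1])
print(ctrl.get_obs()['clock'])
E
```

```text
side
[]
[[  0.94     0.5247   0.0117  -0.4713   0.055  709.    ]
 [  0.77     0.5238  -0.0797  -1.9761   0.0565 760.    ]]
[[  0.78     0.4488  -0.2936  -3.7227   0.0918 832.    ]
 [  0.78     0.453   -0.2153  -5.0397   0.1578 727.    ]]
0.85 [ 0.5589 -0.307   0.088 ]
top
[]
[[  0.9      0.5258  -0.0768  -2.302    0.2588 542.    ]
 [  0.85     0.5672   0.0132  -1.0718   0.5413 332.    ]]
[[  0.95     0.4511  -0.2942  -2.6092   0.1222 739.    ]
 [  0.72     0.4539  -0.214   -3.7522   0.062  838.    ]]
0.9 [ 0.5591 -0.3021  0.088 ]
51.6
```

View pics/f1.png

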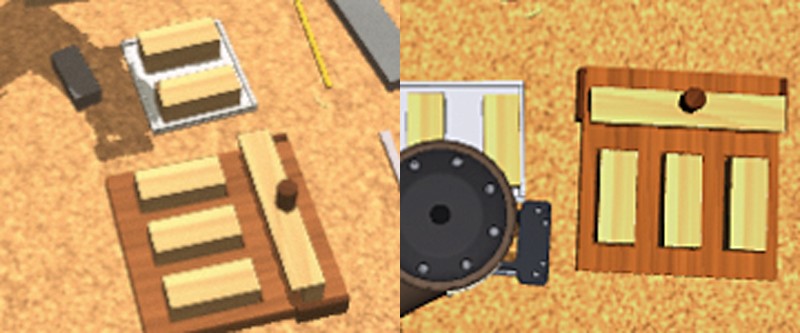

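Request:
send_rows:
  increments:
    - [[0.2, -0.1, 0, 0.01], [0.4, -0.2, 0, 0.015], [0.655, -0.32, -0.1, 0.017], [0.655, -0.32, -0.4, 0.017], [0.655, -0.32, -0.65, 0.017], [0.655, -0.32, -0.85, 0.017], [0.655, -0.32, -0.9, 0.017], [0.655, -0.32, -0.9, 0.017]]
  jaw: 0.7

```text
clock: 52.6
tool_pos: [0.5265, -0.0753, 0.0496]
orientation: [180.0, 0.0, -2.0]
force: [-0.6, -0.7, -0.3]
opening: 0.061
gripper_force: 0.0
```

Request:
send_rows:
  increments:
    - [[0, 0, -0.06, 0], [0, 0, -0.11, 0], [0, 0, -0.11, 0]]

```text
clock: 52.98
tool_pos: [0.5258, -0.0753, 0.027]
orientation: [180.0, 0.0, -2.0]
force: [0.1, 0.2, -0.4]
opening: 0.0613
gripper_force: 0.0
```

Request:
send_rows:
  increments:
    - [[0, 0, 0, 0], [0, 0, 0, 0], [0, 0, 0, 0], [0, 0, 0, 0]]
  jaw: 0

```text
clock: 53.48
tool_pos: [0.5264, -0.0753, 0.0277]
orientation: [180.0, -0.0, -2.0]
force: [-0.9, -0.9, 2.4]
opening: 0.0439
gripper_force: 29.8
```

Request:
send_rows:
  increments:
    - [[0, 0, 0.08, 0], [0, 0.04, 0.08, 0.02], [0, 0.045, 0.03, 0.023], [0, 0.045, 0.01, 0.023], [0, 0.045, 0.005, 0.023], [0, 0.045, 0.005, 0.023]]

```text
clock: 54.22
tool_pos: [0.5255, -0.0663, 0.0277]
orientation: [180.0, 0.1, -0.0]
force: [-1.8, -0.2, -1.1]
opening: 0.044
gripper_force: 29.8
```

Request:
send_rows:
  increments:
    - [[0, 0, 0, 0], [0, 0, 0, 0], [0, 0, 0.3, 0], [0, 0, 0.6, 0], [0, 0, 0.6, 0], [0, 0, 0.6, 0]]
  jaw: 0.7

```text
clock: 54.98
tool_pos: [0.526, -0.0662, 0.1484]
orientation: [-180.0, -0.0, -0.1]
force: [-0.2, -0.3, -1.4]
opening: 0.0614
gripper_force: 0.0
```

Request:
send_rows:
  increments:
    - [[0.036, -0.2, 0, -0.006], [0.072, -0.4, 0, -0.012], [0.108, -0.584, 0, -0.02]]

```text
clock: 55.35
tool_pos: [0.5471, -0.1842, 0.1465]
orientation: [-180.0, 0.2, -1.8]
force: [0.3, -0.0, 0.3]
opening: 0.0616
gripper_force: 0.0
```

Request:
send_rows:
  increments:
    - [[0.036, -0.2, 0, -0.006], [0.072, -0.4, 0, -0.012], [0.108, -0.584, 0, -0.02], [0.108, -0.584, 0, -0.02], [0.108, -0.584, -0.2, -0.02], [0.108, -0.584, -0.35, -0.02], [0.108, -0.584, -0.38, -0.02], [0.108, -0.584, -0.38, -0.02]]

```text
clock: 56.35
tool_pos: [0.5693, -0.2995, 0.0721]
orientation: [180.0, 0.1, -3.4]
force: [-0.8, 0.3, 0.9]
opening: 0.0615
gripper_force: 0.0
```

Request:
send_rows:
  increments:
    - [[0, 0, 0, 0], [0, 0, 0, 0], [0, 0, 0, 0], [0, 0, 0, 0], [0, 0, 0, 0]]
  jaw: 0

```text
clock: 56.98
tool_pos: [0.5696, -0.2994, 0.0727]
orientation: [-180.0, -0.0, -3.5]
force: [-0.6, 4.8, 3.2]
opening: 0.0254
gripper_force: 30.0
```

Push home along the board's −x.

Request:
send_rows:
  increments:
    - [[-0.04, 0.002, 0, 0], [-0.08, 0.005, 0, 0], [-0.12, 0.007, 0, 0], [-0.16, 0.01, 0, 0], [-0.18, 0.011, 0, 0], [-0.18, 0.011, 0, 0]]

```text
clock: 57.72
tool_pos: [0.5333, -0.2973, 0.0727]
orientation: [-180.0, -0.0, -3.5]
force: [-0.2, 6.1, 3.4]
opening: 0.0257
gripper_force: 30.0
```

Request:
send_rows:
  increments:
    - [[-0.01, 0, 0, 0], [-0.02, 0.001, 0, 0], [-0.03, 0.002, 0, 0], [-0.04, 0.002, 0, 0], [-0.045, 0.003, 0, 0], [-0.045, 0.003, 0, 0]]

```text
clock: 58.48
tool_pos: [0.5296, -0.2971, 0.0728]
orientation: [180.0, -0.5, -3.4]
force: [15.6, 3.5, -9.6]
opening: 0.0253
gripper_force: 30.0
```

Request:
send_rows:
  increments:
    - [[0.018, 0, 0, 0], [0.018, 0, 0, 0]]

```text
clock: 58.72
tool_pos: [0.5296, -0.2971, 0.0727]
orientation: [180.0, -0.1, -3.4]
force: [6.7, 2.6, -0.2]
opening: 0.0254
gripper_force: 30.0
```

Request:
send_rows:
  increments:
    - [[0, 0, 0, 0], [0, 0, 0, 0], [0, 0, 0.3, 0], [0, 0, 0.6, 0], [0, 0, 0.9, 0], [0, 0, 0.9, 0]]
  jaw: 0.7

```text
clock: 59.48
tool_pos: [0.5297, -0.2984, 0.2581]
orientation: [179.8, -0.5, -3.5]
force: [0.1, -0.1, -0.6]
opening: 0.0616
gripper_force: 0.0
```

Request:
send_rows:
  increments:
    - [[-0.2, 0.25, 0, 0], [-0.4, 0.5, 0, 0], [-0.6, 0.75, 0, 0], [-0.6, 0.98, 0, 0], [-0.6, 0.98, 0, 0]]

```text
clock: 60.1
tool_pos: [0.407, -0.099, 0.2523]
orientation: [-180.0, -0.0, -3.2]
force: [0.3, -0.3, 1.0]
opening: 0.0614
gripper_force: 0.0
```

Request:
send_rows:
  increments:
    - [[0, 0.25, 0, 0], [0, 0.5, 0, 0], [0, 0.75, 0, 0], [0, 0.98, 0, 0], [0, 0.98, 0, 0]]

```text
clock: 60.72
tool_pos: [0.4081, 0.0964, 0.2516]
orientation: [179.9, 0.1, -3.3]
force: [-0.4, -0.8, -0.2]
opening: 0.0608
gripper_force: 0.0
```

Request:
send_rows:
  increments:
    - [[0, 0.25, 0, 0], [0, 0.5, 0, 0], [0, 0.75, 0, 0], [0, 0.98, 0, 0], [0, 0.98, 0, 0]]

```text
clock: 61.35
tool_pos: [0.4086, 0.2919, 0.251]
orientation: [179.9, 0.1, -3.4]
force: [0.2, -0.7, -0.8]
opening: 0.0612
gripper_force: 0.0
```

```bash
python3 - <<'E'
from bl import *
I=[]
for n in('side','top'):
    im=snap(n); print(n); print(blanks(n,region=(.4,.65,-.15,.1),yaw=0)); print(blanks(n,z0=.008,region=(.35,.65,-.42,-.15),yaw=-.05))
    for q in ctrl.spot_point('batten_knob',n)[:1]: print(q['conf'],w(n,*q['pixel'],.088))
    r,c=map(int,px(n,(.49,-.15,.03))); I.append(cv2.resize(im[r-75:r+75,c-90:c+90] ,(400,333),interpolation=cv2.INTER_CUBIC))
cv2.imwrite('pics/f2.png',np.clip(np.hstack(I)*1.3,0,255).astype(np.uint8)[:,:,::-1])
E
```

```text
side
[[  0.81     0.5219  -0.07     1.7325   0.05   740.    ]
 [  0.62     0.524    0.0108  -0.0595   0.0457 710.    ]]
[[  0.97     0.4445  -0.368   -3.3359   0.1586 815.    ]
 [  0.89     0.4531  -0.2153  -3.3984   0.1302 756.    ]
 [  0.84     0.4491  -0.2937  -2.9059   0.1916 742.    ]]
0.89 [ 0.516  -0.3065  0.088 ]
top
[[  0.88     0.5255   0.0148  -2.2407   0.0491 717.    ]
 [  0.82     0.5249  -0.0657   1.0126   0.0395 721.    ]]
[[  0.86     0.447   -0.2925  -3.5891   0.0971 761.    ]
 [  0.65     0.4425  -0.3714  -2.4861   0.1002 784.    ]
 [  0.65     0.4537  -0.2138  -5.5682   0.15   677.    ]]
0.73 [ 0.528  -0.2992  0.088 ]
```

View pics/f2.png

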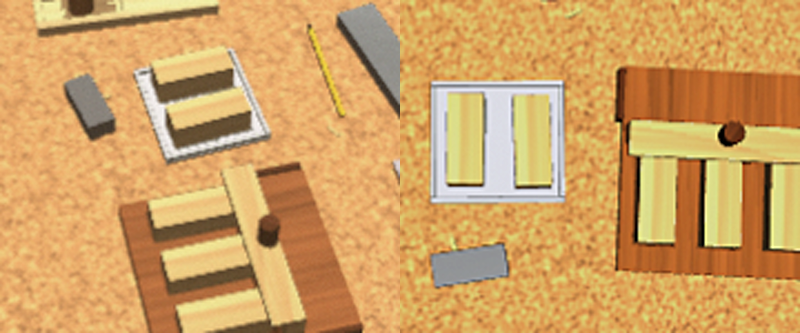

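The picture shows the batten home over the ends of three seated blanks. Two blanks lie flat in the tray, and the bobbin is untouched in its bay.

```bash
python3 -c "
from plant import ctrl
print(ctrl.close_job())"
```

```text
the job is handed in; nothing more can be done
None
```

The job is handed in: three light blanks are pressed into the board's recesses, two heavy blanks lie flat in the drying tray, and the batten is pushed home over the seated blanks. The hand-in call returned no verdict.

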